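# Change over the tin in a crowded stock tray

### The arm

A 6-joint arm with a two-finger parallel gripper is mounted at the origin on the work surface. World frame = base frame: x ahead of the robot, y to its left, z up, the work surface at z = 0. Lengths are in mm, angles in rad, forces in N, time in s.
With the tool pointing down it reaches from about 400 to 925 mm from the base axis. Payload 12.5 kg.
Tool frame: the origin (TCP) lies midway between the tips of the shut fingers; the grasp point (between the pads) lies 19 mm behind it; z points along the fingers, y is the line along which they close (so a half turn about z gives the same grasp; the last joint's range is limited). The gripper opens to 95 mm and grips with 3 to 60 N. Pads are 20 mm wide; open, the fingers measure 119 mm over their backs; the gripper's body (75 mm by 180 mm) begins 59 mm behind the grasp point.
Start: joints at [1.063, 0.491, 1.559, -0, 1.092, -0.106], TCP at [244.408, 575.249, 214.661] pointing down, gripper open.
Joint ranges: [-3.1, 3.1], [-0.84, 2.19], [0.05, 2.79], [-1.13, 4.28], [0.06, 2.93], [-2.69, 2.69]. Speed limits (rad/s): [2.22, 2.22, 2.79, 3.14, 3.14, 3.14].

### API

Orientations are given as [roll, pitch, yaw] about the fixed x, y, z axes, in that order (R = Rz(yaw) Ry(pitch) Rx(roll)).
In Python, from cell import state, read_camera, job_done gives the robot as it stands.
- The arm moves only by the tool carry_out, never from a script. Its argument "moves" is a list of rows, each an object with "slide": the shift along the tool's x, y, z as a fraction of full scale, a list of three; "spin": the turn about the tool's z as a fraction of full scale. A call has 1 to 12 rows; each row shifts and turns the commanded pose from where the row before left it, along the tool's axes as they then stand; what a row does not reach is not made up. Full scale, the value 1, is 0.4 m for a shift and 30 degrees for a turn. A row lasts 1/12 s, in which the tool goes at most 41.7 mm and 7.16 degrees, less where a joint would pass 70% of its speed; a pose out of reach is approached as far as the arm can. A call with a number of a shift or a turn outside -1 to 1 is refused whole. A call with a gripper value outside its range is refused whole. "hand" is the closure, from 0 (fully open) to 1 (shut), set as the call begins (left out, the last holds). The fingers move at their own pace and stop on an object; the grip force is fixed at half the most. Time passes only in rows, so rows that do not move let the fingers close. It gives the time, the measured TCP pose, the force, the opening and the grip force at its end, in the units of the state.
- state(): the state, without advancing time (a new reading comes with each control period).
- read_camera(name): name is "scene" or "top" or "wrist"; returns a dict with "color" (384x512x3 uint8, red, green, blue), "K" (3x3 intrinsics, pixels), "R" (3x3) and "t" (3): a world point X has camera coordinates R X + t. Camera axes: x right, y down, z forward; pixel columns grow to the right and rows downward; lengths in mm; the calibration is good to about 2 mm. A picture is of the moment at which its call begins. There is no depth.
- job_done(): hands the job in; it is judged then, once.
The state is a dict: "t": time; "joints": joint angles; "qvel": joint speeds; "tau": joint torques, N m; "eef_pos": TCP position; "tcp_rot": TCP orientation; "ft_force": force on the tool from outside, world axes, zero at the start; "moment": the same for the moment, N m; "opening": opening from 0.0 (shut) to 1.0 (fully open); "grip_force": force on a finger pad.
Only numpy, scipy, OpenCV 4.12 (cv2) and the standard library are available. Lean on these libraries where they do the work, as an engineer would, in place of code of your own. Each camera call takes 0.05 s, during which the arm holds its last target. There are 200 camera calls.

### The job

The bench is changing over from the blue tin to the yellow one, which stands at the back of the wooden stock tray. Set the two jars standing in front of it aside, both together on the grey tray, then lay the yellow tin centred on the green cutting mat and put the blue tin squarely into the place it left in the back row. Finally put each jar back exactly where it stood at the start; set everything down upright without dropping or tipping any jar or tin, and leave the green tin where it is.

Things in the scene. Friction and masses are not known exactly. Their poses are not given: they have to be found in the camera images.
- rack: fixed wooden stock tray, 192 (x, + = back) x 390 (y), mm; origin centre of underside. Above the bench: floor 8, front wall 30, back wall 40, end walls 60 (all 8 thick), divider at y 0 (6 thick) 32. Front row: jars in shuffled order near x -48, y -135, -45, 45, 135. Back row: a tin per bay, long side along y, near x 18, y -90 and 90; so two jars stand in front of each tin, 16 off
- tray: shallow grey plastic tray, fixed, empty at the start, the side area for the jars: 220 (its x) x 160 (its y) x 22 high, walls 4 thick, floor top 4 above the bench; origin at the centre of its underside, z up. On the left or on the right of the stock tray
- mat: green cutting mat with a pale grid, fixed, empty at the start: 220 (its x) x 160 (its y) x 3 thick; origin at the centre of its underside. On the other side of the stock tray than the grey tray
- tin_yellow: loose closed rectangular yellow tin, to be fetched; at the start at the back of one bay of the stock tray, long side along the rack's y; 126 long (along its y) x 48 wide (along its x) x 48 high (the lid, the upper 14, is the widest part; the body below it is 46 wide); grasp it across the 48 width; 0.15 to 0.31 kg; origin at the centre of its underside, z up
- tin_green: loose closed rectangular green tin, to be left alone at the back of the other bay of the stock tray; 126 long (along its y) x 48 wide (along its x) x 48 high (the lid, the upper 14, is the widest part; the body below it is 46 wide); grasp it across the 48 width; 0.15 to 0.31 kg; origin at the centre of its underside, z up
- tin_blue: loose closed rectangular blue tin, to be put away; at the start on the bench in front of the stock tray, long side roughly across; 126 long (along its y) x 48 wide (along its x) x 48 high (the lid, the upper 14, is the widest part; the body below it is 46 wide); grasp it across the 48 width; 0.15 to 0.31 kg; origin at the centre of its underside, z up
- jar_red: loose screw-cap jar with red cap and red contents; upright round, diameter 52, height 110: clear body to 88 above the underside, cap (diameter 51) from 88 to 110; 0.13 to 0.25 kg; origin at the centre of its underside, z up along its axis
- jar_white: loose screw-cap jar with white cap and white contents; upright round, diameter 52, height 110: clear body to 88 above the underside, cap (diameter 51) from 88 to 110; 0.13 to 0.25 kg; origin at the centre of its underside, z up along its axis
- jar_black: loose screw-cap jar with black cap and black contents; upright round, diameter 52, height 110: clear body to 88 above the underside, cap (diameter 51) from 88 to 110; 0.13 to 0.25 kg; origin at the centre of its underside, z up along its axis
- jar_purple: loose screw-cap jar with purple cap and purple contents; upright round, diameter 52, height 110: clear body to 88 above the underside, cap (diameter 51) from 88 to 110; 0.13 to 0.25 kg; origin at the centre of its underside, z up along its axis
Not all that is in view belongs to the job. There is more than one size of the tin_yellow; the job needs the larger.

How it is judged (in metres and radians):
On the way, in this order (a step that is already met when the one before it is completed fails the run):
1. two of the jars stand upright on the grey tray together ((((x of jar_red in the frame of tray between -0.09 and 0.09 m and y of jar_red in the frame of tray between -0.06 and 0.06 m and z of jar_red in the frame of tray below 0.009 m and angle between jar_red's own z axis and vertical below 0.1 rad) and (x of jar_white in the frame of tray between -0.09 and 0.09 m and y of jar_white in the frame of tray between -0.06 and 0.06 m and z of jar_white in the frame of tray below 0.009 m and angle between jar_white's own z axis and vertical below 0.1 rad)) or ((x of jar_red in the frame of tray between -0.09 and 0.09 m and y of jar_red in the frame of tray between -0.06 and 0.06 m and z of jar_red in the frame of tray below 0.009 m and angle between jar_red's own z axis and vertical below 0.1 rad) and (x of jar_black in the frame of tray between -0.09 and 0.09 m and y of jar_black in the frame of tray between -0.06 and 0.06 m and z of jar_black in the frame of tray below 0.009 m and angle between jar_black's own z axis and vertical below 0.1 rad)) or ((x of jar_red in the frame of tray between -0.09 and 0.09 m and y of jar_red in the frame of tray between -0.06 and 0.06 m and z of jar_red in the frame of tray below 0.009 m and angle between jar_red's own z axis and vertical below 0.1 rad) and (x of jar_purple in the frame of tray between -0.09 and 0.09 m and y of jar_purple in the frame of tray between -0.06 and 0.06 m and z of jar_purple in the frame of tray below 0.009 m and angle between jar_purple's own z axis and vertical below 0.1 rad)) or ((x of jar_white in the frame of tray between -0.09 and 0.09 m and y of jar_white in the frame of tray between -0.06 and 0.06 m and z of jar_white in the frame of tray below 0.009 m and angle between jar_white's own z axis and vertical below 0.1 rad) and (x of jar_black in the frame of tray between -0.09 and 0.09 m and y of jar_black in the frame of tray between -0.06 and 0.06 m and z of jar_black in the frame of tray below 0.009 m and angle between jar_black's own z axis and vertical below 0.1 rad)) or ((x of jar_white in the frame of tray between -0.09 and 0.09 m and y of jar_white in the frame of tray between -0.06 and 0.06 m and z of jar_white in the frame of tray below 0.009 m and angle between jar_white's own z axis and vertical below 0.1 rad) and (x of jar_purple in the frame of tray between -0.09 and 0.09 m and y of jar_purple in the frame of tray between -0.06 and 0.06 m and z of jar_purple in the frame of tray below 0.009 m and angle between jar_purple's own z axis and vertical below 0.1 rad)) or ((x of jar_black in the frame of tray between -0.09 and 0.09 m and y of jar_black in the frame of tray between -0.06 and 0.06 m and z of jar_black in the frame of tray below 0.009 m and angle between jar_black's own z axis and vertical below 0.1 rad) and (x of jar_purple in the frame of tray between -0.09 and 0.09 m and y of jar_purple in the frame of tray between -0.06 and 0.06 m and z of jar_purple in the frame of tray below 0.009 m and angle between jar_purple's own z axis and vertical below 0.1 rad)))), for 0.2 s.
2. the yellow tin lies centred on the green mat and the blue tin stands in the free place of the stock tray's back row (horizontal distance between tin_yellow and mat below 0.015 m and z of tin_yellow in the frame of mat below 0.006 m and angle between each of tin_yellow, tin_blue's own z axis and vertical below 0.1 rad and x of tin_blue in the frame of rack between 0.003 and 0.033 m and (y of tin_blue in the frame of rack between 0.075 and 0.105 m or y of tin_blue in the frame of rack between -0.105 and -0.075 m) and z of tin_blue in the frame of rack below 0.012 m and angle between the y axis of tin_blue and the y axis of rack, either way round below 0.15 rad), for 0.2 s.
At the end, for the whole second after the job is handed in: Yellow tin flat on the mat, centres within 15 mm; blue tin on the rack floor in the free back-row place (rack x 18, y 90 or -90), within 15 mm along each axis and 0.15 rad of square; all four jars upright and, like the green tin, within 15 mm of where they began; all at rest (all of step 2 and distance of each of jar_red, jar_white, jar_black, jar_purple, tin_green from where it was at the start of the episode below 0.015 m and angle between each of jar_red, jar_white, jar_black, jar_purple, tin_green's own z axis and vertical below 0.1 rad and linear speed of each of jar_red, jar_white, jar_black, jar_purple, tin_yellow, tin_green, tin_blue below 0.02 m/s); the robot touches nothing.
It fails at once if a jar or a tin is tipped over (leans more than 35 degrees) (angle between any of jar_red, jar_white, jar_black, jar_purple, tin_yellow, tin_green, tin_blue's own z axis and vertical above 0.61 rad).
It fails at once if a jar or a tin is dropped or thrown (moves freely, out of the fingers, faster than 0.6 m/s, a fall of about 20 mm) ((contact force between jar_red and the fingers below 0.05 N and linear speed of jar_red above 0.6 m/s) or (contact force between jar_white and the fingers below 0.05 N and linear speed of jar_white above 0.6 m/s) or (contact force between jar_black and the fingers below 0.05 N and linear speed of jar_black above 0.6 m/s) or (contact force between jar_purple and the fingers below 0.05 N and linear speed of jar_purple above 0.6 m/s) or (contact force between tin_yellow and the fingers below 0.05 N and linear speed of tin_yellow above 0.6 m/s) or (contact force between tin_green and the fingers below 0.05 N and linear speed of tin_green above 0.6 m/s) or (contact force between tin_blue and the fingers below 0.05 N and linear speed of tin_blue above 0.6 m/s)).
It fails at once if the green tin is moved more than 25 mm (distance of tin_green from where it was at the start of the episode above 0.025 m).
It also fails if it takes over 134 s, if anything falls off the work surface, if the arm or the gripper's body presses on something with over 40 N, if the wrist force passes 120 N, or if a joint passes its speed limit or range.

## Working session

There is one attempt and no reset: what is moved stays moved. The work goes in short steps, Python scripts to look and compute and a tool call to move; the robot and the scene stay as the last step left them, time stands still between calls to the robot, and variables do not carry over. Pictures are saved under pics/ and viewed, at most 14 in all, crops included, and the job is handed in when it is done.

Besides the shell and the picture viewer there is one more tool, called after "Call:" in YAML: its name, and indented under it one key for each argument. carry_out: Moves the arm, as the interface text tells. Shift numbers are shares of 0.4 m and turn numbers shares of 30 degrees, none past 1 either way. Its arguments: {"type":"object","properties":{"moves":{"type":"array"},"hand":{"type":"number"}},"required":["moves"]}

```bash
ls && mkdir -p pics && python3 - <<'E'
from cell import state, read_camera
import cv2
s=state();print({k:s[k] for k in('t','eef_pos','tcp_rot','opening')})
for n in('scene','top'):
    c=read_camera(n);cv2.imwrite(f'pics/{n}0.png',c['color'][:,:,::-1]);print(n,c['K'],c['R'],c['t'])
E
```

```text
pics
{'t': 0.0, 'eef_pos': array([244.29989596, 575.00859694, 214.04480135]), 'tcp_rot': array([-3.14046549e+00, -1.01903899e-04,  2.73974990e+00]), 'opening': 1.0007093206094921}
scene [[389.79690043   0.         256.42901302]
 [  0.         389.79690043 190.91820649]
 [  0.           0.           1.        ]] [[-0.84040224  0.54194351  0.00461601]
 [ 0.4033812   0.63117382 -0.66249771]
 [-0.36194984 -0.55490254 -0.74904972]] [ 498.804239   -209.30127715 1224.25447825]
top [[455.12699556   0.         255.89562248]
 [  0.         455.12699556 183.64256465]
 [  0.           0.           1.        ]] [[-0.02670384 -0.99960214  0.00908145]
 [-0.99869224  0.02628112 -0.04385327]
 [ 0.04359715 -0.01024062 -0.99899671]] [  19.17412961  557.01671902 1277.53339408]
```

View pics/scene0.png

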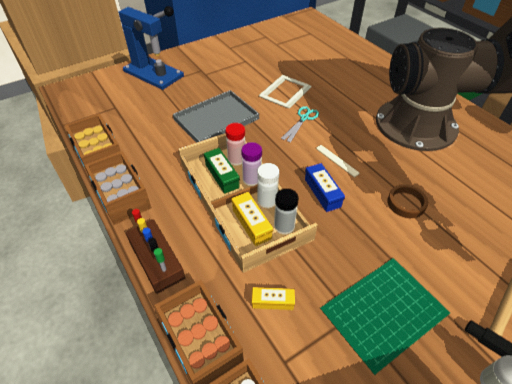

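View pics/top0.png

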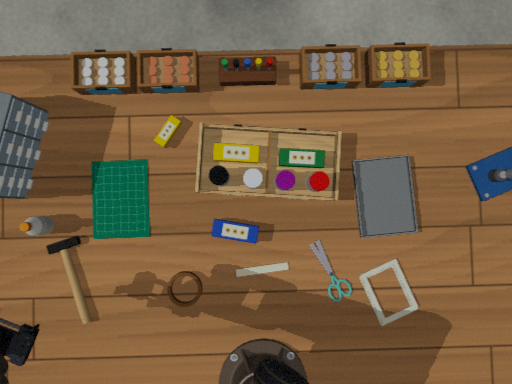

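The top view shows two yellow tins: (236,153), in the rack's left bay, and a shorter one at (167,131) on the bench. The one in the rack fits, since it is larger and stands in the back row behind black (219,175) and white (253,178). The grey tray is at (385,196), the mat at (121,199), the blue tin at (235,231) and the green tin at (302,157). I'll confirm with a crop and measure.

```bash
cat > h.py <<'E'
import numpy as np, cv2
from cell import state, read_camera
def ray(c,px):
    d=c['R'].T@np.linalg.inv(c['K'])@np.array([px[0],px[1],1.]);return -c['R'].T@c['t'],d
def onplane(c,px,z):
    o,d=ray(c,px);return o+d*(z-o[2])/d[2]
def tri(c1,p1,c2,p2):
    A=np.zeros((3,3));b=np.zeros(3);L=[]
    for c,p in((c1,p1),(c2,p2)):
        o,d=ray(c,p);d=d/np.linalg.norm(d);M=np.eye(3)-np.outer(d,d);A+=M;b+=M@o;L.append((o,M))
    X=np.linalg.solve(A,b);return X,max(np.linalg.norm(M@(X-o)) for o,M in L)
def proj(c,X):
    p=c['K']@(c['R']@np.asarray(X,float)+c['t']);return p[:2]/p[2]
def mask(c,lo,hi,roi=None):
    m=cv2.inRange(cv2.cvtColor(c['color'],cv2.COLOR_RGB2HSV),lo,hi)
    if roi:
        k=np.zeros_like(m);x0,y0,x1,y1=roi;k[y0:y1,x0:x1]=255;m&=k
    return m
def big(m):
    return max(cv2.findContours(m,cv2.RETR_EXTERNAL,cv2.CHAIN_APPROX_NONE)[0],key=cv2.contourArea)
def rect(ct,c,z):
    P=np.array([onplane(c,p,z)[:2] for p in ct[:,0,:].astype(float)],np.float32)
    (x,y),(w,h),a=cv2.minAreaRect(P)
    if w<h: w,h,a=h,w,a+90
    return np.round([x,y,w,h,(a+90)%180-90],1)   # angle of long side vs world x
COL=dict(yellow=((22,140,120),(34,255,255)),blue=((112,140,60),(128,255,255)),green=((60,120,30),(88,255,200)),
 purple=((130,80,60),(160,255,255)),red=((0,190,100),(6,255,255)))
E
python3 - <<'E'
from h import *
np.set_printoptions(suppress=True,precision=1)
T=read_camera('top');S=read_camera('scene')
cv2.imwrite('pics/crop.png',cv2.resize(T['color'][105:255,150:350,::-1],(800,600),interpolation=cv2.INTER_CUBIC))
W=((0,0,150),(180,60,255))
lab=dict(yellow=((222,143,252,162),(238,200,266,232)),blue=((220,222,250,240),(308,168,340,205)),green=((288,148,317,167),(208,148,236,186)),small=((158,122,178,142),(255,284,294,308)))
def cen(m):
    x,y,w,h=cv2.boundingRect(big(m)); M=cv2.moments(cv2.convexHull(big(m)));return M['m10']/M['m00'],M['m01']/M['m00']
for n,(a,b) in lab.items():
    p,q=cen(mask(T,*W,a)),cen(mask(S,*W,b));print(n,p,q,*tri(T,p,S,q))
for n,roi in dict(yellow=(205,137,265,170),blue=(205,215,265,250),green=(272,140,330,172)).items():
    print(n,rect(big(mask(T,*COL[n],roi)),T,56 if n!='blue' else 48))
print('small',rect(big(mask(T,*COL['yellow'],(145,105,190,155))),T,48))
print('mat',rect(big(mask(T,*COL['green'],(80,150,160,250))),T,3))
print('tray',rect(big(mask(T,(85,10,60),(130,90,150),(345,145,425,245))),T,22))
E
```

```text
yellow (235.55377302436125, 152.03267973856208) (251.48845947396669, 212.166935050993) [644.2  57.9  56. ] 0.6749147212785266
blue (234.48817204301074, 230.80967741935484) (324.6220966729441, 180.6239799121155) [428.4  66.4  47.9] 0.6591922182358755
green (301.50259965337955, 157.0849220103986) (220.7391910739191, 163.75662482566247) [ 625.6 -122.7   55.7] 0.5754647064039362
small (166.6344916344916, 130.26512226512224) (273.16786570743403, 294.76498800959234) [712.9 249.8  33.1] 0.7083036586075296
yellow [642.1  57.8 126.4  50.1  85.3]
blue [457.2 107.3   8.2   2.7  88.5]
green [ 622.8 -121.7  123.5   46.9   85.7]
small [709.7 247.1  86.9  33.9 -34.7]
mat [525.3 391.5 218.3 158.6   0.9]
tray [ 512.  -356.4  214.9  159.1    4.1]
```

View pics/crop.png

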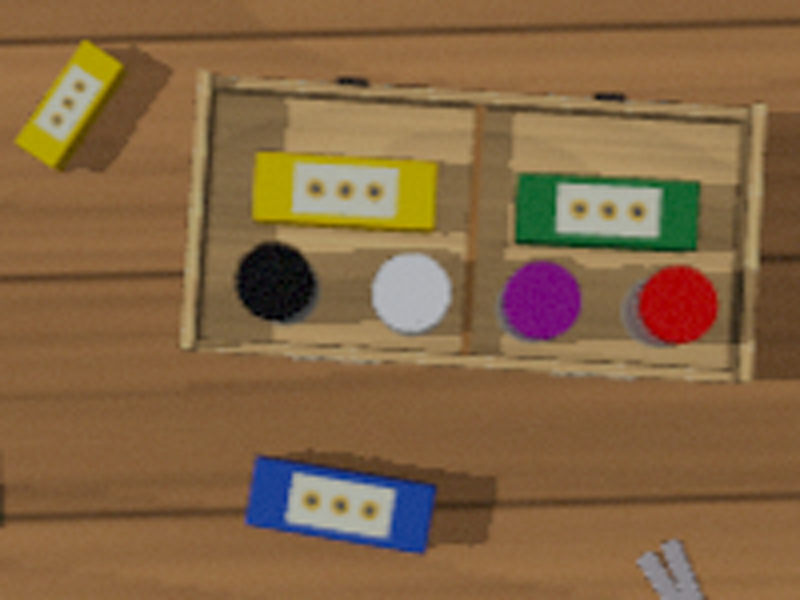

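The crop confirms it: the rack tin measures 126 mm long and the loose one only 87. Next I'll measure the rack, jars and blue tin, and the plate heights from two views.

```bash
python3 - <<'E'
from h import *
np.set_printoptions(suppress=True,precision=1)
T=read_camera('top');S=read_camera('scene')
f=lambda p:(150+p[0]/4-.4,105+p[1]/4-.4)
C=[onplane(T,f(p),60) for p in((200,72),(767,105),(748,382),(180,348))]
c=sum(C)/4;d=C[0]+C[3]-C[1]-C[2];print('rack',c,'size',np.linalg.norm(C[0]-C[1]),np.linalg.norm(C[0]-C[3]),'yaw',np.degrees(np.arctan2(d[1],d[0]))-90)
yaw=np.arctan2(d[1],d[0])-np.pi/2;R=np.array([[np.cos(yaw),np.sin(yaw)],[-np.sin(yaw),np.cos(yaw)]])
tor=lambda X:R@(X[:2]-c[:2])
J=dict(black=((0,0,0),(180,255,40),(206,163,232,190),(274,186,300,207)),white=((0,0,140),(180,60,255),(240,165,266,192),(256,162,282,181)),
 purple=(*COL['purple'],(270,165,298,192),(238,140,266,158)),red=(*COL['red'],(304,165,332,192),(222,120,250,138)))
for n,(lo,hi,a,b) in J.items():
    m=big(mask(T,lo,hi,a));q=big(mask(S,lo,hi,b))
    (x,y),r=cv2.minEnclosingCircle(m);E=cv2.moments(q);p2=(E['m10']/E['m00'],E['m01']/E['m00'])
    E=cv2.moments(m);pm=(E['m10']/E['m00'],E['m01']/E['m00'])
    X=onplane(T,pm,118);print(n,(x,y),r,'mom',pm,'plane',X,'rack',tor(X),'tri',*tri(T,pm,S,p2),p2)
m=mask(T,(105,120,40),(130,255,255),(205,215,265,250));print('blue',rect(big(m),T,48),np.median(cv2.cvtColor(T['color'],cv2.COLOR_RGB2HSV)[222:240,214:218].reshape(-1,3),0))
for n,X in dict(yellow=(644.2,57.9),green=(625.6,-122.7)).items(): print(n,tor(np.array(X)))
# plate corners, two views
def corners(ct,):
    return cv2.boxPoints(cv2.minAreaRect(ct))
def quad(ct):
    h=cv2.convexHull(ct);return cv2.approxPolyDP(h,0.04*cv2.arcLength(h,True),True)[:,0].astype(float)
gray=((85,10,60),(130,90,150))
for n,(lo,hi),a,b in(('mat',COL['green'],(80,150,160,250),(310,250,460,380)),('tray',gray,(345,145,425,245),(165,85,265,145))):
    A=quad(big(mask(T,lo,hi,a)));B=quad(big(mask(S,lo,hi,b)));print(n,len(A),len(B))
    for p in A:
        q=min(B,key=lambda q:np.linalg.norm(proj(S,onplane(T,p,10))-q));print('  ',p,q,*tri(T,p,S,q))
E
```

```text
rack [615.8 -30.2  60. ] size 389.7242074202361 189.61523517958327 yaw -4.869544194853432
black (218.4419403076172, 175.0225830078125) 9.656901359558105 mom (218.38624338624336, 175.17129629629628) plane [577.3 102.4 118. ] rack [-49.6 128.8] tri [578.8 102.3 109.3] 1.2301943770233164 (286.2621722846442, 198.12948100588548)
white (252.23077392578125, 177.76922607421875) 10.154231071472168 mom (252.30864197530863, 177.47148736037624) plane [569.   14.4 118. ] rack [-50.4  40.4] tri [571.2  12.9 112.6] 2.3852652795209126 (266.4873595505618, 171.73314606741573)
purple (285.0, 180.0) 10.000100135803223 mom (284.97125382262993, 179.80856269113147) plane [560.7 -70.4 118. ] rack [-51.5 -44.8] tri [561.9 -71.6 111.1] 1.076226814555438 (251.32646048109964, 150.40687285223368)
red (319.2554016113281, 180.62950134277344) 9.621766090393066 mom (319.47772988505744, 180.07686781609192) plane [ 557.6 -160.3  118. ] rack [ -46.9 -134.6] tri [ 557.8 -161.2  111.3] 0.26376429257638906 (235.00904977375566, 130.37707390648566)
blue [428.2  66.  123.1  47.1  79. ] [111. 206. 146.]
yellow [20.8 90.2]
green [ 17.6 -91.4]
mat 4 4
   [146. 160.] [321. 307.] [634.3 315.3   2.9] 1.1462278136576871
   [149. 235.] [393. 259.] [419.8 311.9  -0.3] 0.1253221699810812
   [ 94. 238.] [448. 313.] [416.1 467.7  -3.5] 1.0768154482512944
   [ 92. 162.] [374. 373.] [632.5 470.5  -0.9] 0.5861250959524902
tray 4 3
   [406. 156.] [191. 134.] [ 607.5 -432.8  -63.9] 29.809628775175366
   [416. 228.] [192. 134.] [ 459.4 -561.3 -230.8] 61.63001050765467
   [363. 236.] [192. 134.] [ 493.9 -348.4  -49. ] 104.9751107051092
   [353. 164.] [192. 135.] [ 617.8 -275.7   38.5] 16.085909639446797
```

Call:
carry_out:
  moves:
    - {"slide": [0,0,0],"spin": 0.2}
    - {"slide": [0,0,0],"spin": 0.2}
    - {"slide": [0,0,0],"spin": 0.2}
    - {"slide": [0,0,0],"spin": 0.2}
    - {"slide": [0,0,0],"spin": 0.2}
    - {"slide": [0,0,0],"spin": 0.2}
    - {"slide": [0,0,0],"spin": 0.2}
    - {"slide": [0,0,0],"spin": 0.2}
    - {"slide": [0,0,0],"spin": 0.2}
    - {"slide": [0,0,0],"spin": 0.2}
    - {"slide": [0,0,0],"spin": 0.2}
    - {"slide": [0,0,0],"spin": 0.2}
  hand: 0

```text
t: 1.3
eef_pos: [244.4, 575.2, 214.6]
tcp_rot: [-3.142, 0.0, 1.478]
ft_force: [-0.7, 0.4, -0.0]
opening: 1.004
grip_force: 0.0
```

Call:
carry_out:
  moves:
    - {"slide": [-0.0737,0.0516,0],"spin": 0}
    - {"slide": [-0.0737,0.0516,0],"spin": 0}
    - {"slide": [-0.0737,0.0516,0],"spin": 0}
    - {"slide": [-0.0737,0.0516,0],"spin": 0}
    - {"slide": [-0.0737,0.0516,0],"spin": 0}
    - {"slide": [-0.0737,0.0516,0],"spin": 0}
    - {"slide": [-0.0737,0.0516,0],"spin": 0}
    - {"slide": [-0.0737,0.0516,0],"spin": 0}
    - {"slide": [-0.0737,0.0516,0],"spin": 0}
    - {"slide": [-0.0737,0.0516,0],"spin": 0}
    - {"slide": [-0.0737,0.0516,0],"spin": 0}
    - {"slide": [-0.0737,0.0516,0],"spin": 0}

```text
t: 2.3
eef_pos: [460.8, 199.5, 214.8]
tcp_rot: [3.141, -0.0, 1.483]
ft_force: [0.3, -0.2, -0.5]
opening: 1.001
grip_force: 0.0
```

Call:
carry_out:
  moves:
    - {"slide": [-0.0737,0.0516,0],"spin": 0}
    - {"slide": [-0.0737,0.0516,0],"spin": 0}
    - {"slide": [-0.0737,0.0516,0],"spin": 0}
    - {"slide": [-0.0737,0.0516,0],"spin": 0}
    - {"slide": [-0.0737,0.0516,0],"spin": 0}
    - {"slide": [-0.0737,0.0516,0],"spin": 0}
    - {"slide": [0,0,0],"spin": 0}
    - {"slide": [0,0,0],"spin": 0}
    - {"slide": [0,0,0],"spin": 0}

```text
t: 3.05
eef_pos: [567.7, 14.3, 214.4]
tcp_rot: [-3.141, -0.0, 1.483]
ft_force: [-0.5, -0.0, 0.1]
opening: 0.999
grip_force: 0.0
```

```bash
python3 - <<'E'
from h import *
np.set_printoptions(suppress=True,precision=1)
c=read_camera('wrist');cv2.imwrite('pics/w1.png',c['color'][:,:,::-1]);print(-c['R'].T@c['t'])
for X in((569,14.4,118),(577.3,102.4,118),(644,58,56)):print(proj(c,X))
S=read_camera('scene')
m=mask(S,(80,5,40),(130,120,170),(165,85,265,150));b=cv2.convexHull(big(m))
q=cv2.approxPolyDP(b,0.04*cv2.arcLength(b,True),True)[:,0];print(q.tolist())
for p in q: print(onplane(S,p,22))
E
```

```text
[575.3  87.2 385.3]
[258.3 191.9]
[258.9  91.7]
[323.6 132.3]
[[225, 95], [242, 94], [264, 104], [241, 115]]
[ 440.8 -428.3   22. ]
[ 390.5 -403.1   22. ]
[ 359.5 -318.1   22. ]
[ 451.6 -309.1   22. ]
```

View pics/w1.png

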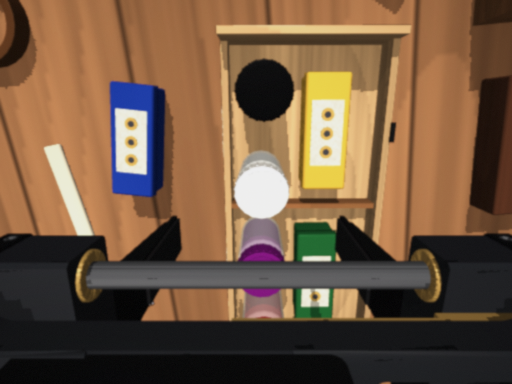

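Wrist view: the white cap is at (262,192) and the black at (264,90). That is about 4 px right of the prediction, so x needs about 2 mm more. The gripper straddles white correctly, so I'll descend and grip.

Call:
carry_out:
  moves:
    - {"slide": [0,0.005,0.06]}
    - {"slide": [0,0,0.08]}
    - {"slide": [0,0,0.08]}
    - {"slide": [0,0,0.07]}
    - {"slide": [0,0,0.04]}
    - {"slide": [0,0,0.03]}
    - {"slide": [0,0,0]}
    - {"slide": [0,0,0]}

```text
$.moves[0]: bad value
```

Call:
carry_out:
  moves:
    - {"slide": [0,0,0]}
    - {"slide": [0,0,0]}
    - {"slide": [0,0,0]}
    - {"slide": [0,0,0]}
    - {"slide": [0,0,0]}
    - {"slide": [0,0,0]}
    - {"slide": [0,0,0]}
    - {"slide": [0,0,0]}
    - {"slide": [0,0,0]}
    - {"slide": [0,0,0]}
  hand: 1

```text
$.moves[0]: bad value
```

Call:
carry_out:
  moves:
    - {"slide": [0,0.005,0.06],"spin": 0}
    - {"slide": [0,0,0.08],"spin": 0}
    - {"slide": [0,0,0.08],"spin": 0}
    - {"slide": [0,0,0.07],"spin": 0}
    - {"slide": [0,0,0.04],"spin": 0}
    - {"slide": [0,0,0.03],"spin": 0}
    - {"slide": [0,0,0],"spin": 0}
    - {"slide": [0,0,0],"spin": 0}

```text
t: 3.82
eef_pos: [569.8, 14.8, 70.7]
tcp_rot: [-3.141, -0.0, 1.484]
ft_force: [0.1, -1.3, 0.3]
opening: 1.003
grip_force: 0.0
```

Call:
carry_out:
  moves:
    - {"slide": [0,0,0],"spin": 0}
    - {"slide": [0,0,0],"spin": 0}
    - {"slide": [0,0,0],"spin": 0}
    - {"slide": [0,0,0],"spin": 0}
    - {"slide": [0,0,0],"spin": 0}
    - {"slide": [0,0,0],"spin": 0}
    - {"slide": [0,0,0],"spin": 0}
    - {"slide": [0,0,0],"spin": 0}
    - {"slide": [0,0,0],"spin": 0}
    - {"slide": [0,0,0],"spin": 0}
  hand: 1

```text
t: 4.65
eef_pos: [570.2, 13.9, 70.7]
tcp_rot: [3.141, -0.0, 1.483]
ft_force: [0.5, 0.5, 1.6]
opening: 0.539
grip_force: 30.0
```

Call:
carry_out:
  moves:
    - {"slide": [0,0,-0.03],"spin": 0}
    - {"slide": [0,0,-0.06],"spin": 0}
    - {"slide": [0,0,-0.08],"spin": 0}
    - {"slide": [0,0,-0.08],"spin": 0}
    - {"slide": [0,0,-0.06],"spin": 0}
    - {"slide": [0,0,-0.04],"spin": 0}
    - {"slide": [0,0,0],"spin": 0}

```text
t: 5.23
eef_pos: [571.0, 13.9, 213.6]
tcp_rot: [3.137, -0.0, 1.483]
ft_force: [1.2, 0.5, -2.7]
opening: 0.54
grip_force: 30.0
```

Call:
carry_out:
  moves:
    - {"slide": [-0.03,0.006,0],"spin": 0}
    - {"slide": [-0.07,0.006,0],"spin": 0}
    - {"slide": [-0.09,0.006,0],"spin": 0}
    - {"slide": [-0.09,0.006,0],"spin": 0}
    - {"slide": [-0.09,0.006,0],"spin": 0}
    - {"slide": [-0.09,0.006,0],"spin": 0}
    - {"slide": [-0.09,0.006,0],"spin": 0}
    - {"slide": [-0.09,0.006,0],"spin": 0}
    - {"slide": [-0.09,0.006,0],"spin": 0}
    - {"slide": [-0.09,0.006,0],"spin": 0}
    - {"slide": [-0.07,0.006,0],"spin": 0}
    - {"slide": [-0.02,0.006,0],"spin": 0}

```text
t: 6.23
eef_pos: [565.2, -355.6, 207.7]
tcp_rot: [-3.139, -0.001, 1.48]
ft_force: [-0.2, -0.2, -2.9]
opening: 0.54
grip_force: 30.0
```

Call:
carry_out:
  moves:
    - {"slide": [0,0,0.06],"spin": 0}
    - {"slide": [0,0,0.08],"spin": 0}
    - {"slide": [0,0,0.06],"spin": 0}
    - {"slide": [0,0,0.04],"spin": 0}
    - {"slide": [0,0,0.04],"spin": 0}
    - {"slide": [0,0,0],"spin": 0}
    - {"slide": [0,0,0],"spin": 0}

```text
t: 6.82
eef_pos: [566.1, -350.7, 96.8]
tcp_rot: [-3.139, -0.002, 1.483]
ft_force: [0.0, 0.5, -2.0]
opening: 0.542
grip_force: 30.0
```

```bash
python3 - <<'E'
from h import *
print(state()['eef_pos'])
S=read_camera('scene');T=read_camera('top')
a=cv2.resize(S['color'][60:180,130:290],(640,480));cv2.imwrite('pics/s1.png',a[:,:,::-1])
# tray edges: inner/outer from both views
for n,X in dict(c=(512,-356,22),A=(567,-352,4),B=(457,-360,4)).items(): p=proj(S,X);print(n,(p-[130,60])*4,proj(T,X))
E
```

```text
[ 566.13825532 -350.69769524   96.84235153]
c [346.84275468 214.33708248] [384.30197568 196.20243896]
A [288.89802267 259.28490235] [380.32746322 177.11623444]
B [405.95088322 207.23302433] [384.61611029 215.56369542]
```

View pics/s1.png

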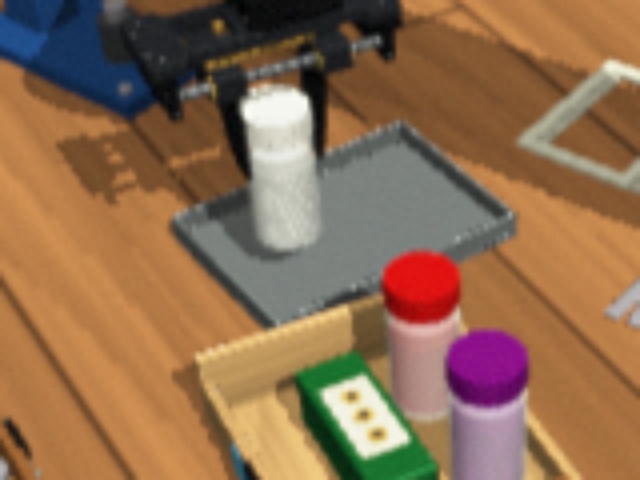

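The jar hangs upright over the tray, with its base at crop (287,235). The tray centre from its corners is about (344,217), which agrees with the prediction (347,214). Lowering now.

Call:
carry_out:
  moves:
    - {"slide": [0,0,0.03],"spin": 0}
    - {"slide": [0,0,0.025],"spin": 0}
    - {"slide": [0,0,0.012],"spin": 0}
    - {"slide": [0,0,0.007],"spin": 0}
    - {"slide": [0,0,0.004],"spin": 0}
    - {"slide": [0,0,0],"spin": 0}
    - {"slide": [0,0,0],"spin": 0}
    - {"slide": [0,0,0],"spin": 0}

```text
t: 7.58
eef_pos: [567.0, -351.3, 67.7]
tcp_rot: [3.141, 0.0, 1.483]
ft_force: [0.2, 0.1, -2.8]
opening: 0.535
grip_force: 30.0
```

Call:
carry_out:
  moves:
    - {"slide": [0,0,0.003],"spin": 0}
    - {"slide": [0,0,0],"spin": 0}
    - {"slide": [0,0,0],"spin": 0}

```text
t: 7.83
eef_pos: [567.1, -351.3, 66.7]
tcp_rot: [3.141, 0.0, 1.483]
ft_force: [-0.9, 0.3, 2.6]
opening: 0.538
grip_force: 30.0
```

Call:
carry_out:
  moves:
    - {"slide": [0,0,0],"spin": 0}
    - {"slide": [0,0,0],"spin": 0}
    - {"slide": [0,0,0],"spin": 0}
    - {"slide": [0,0,0],"spin": 0}
    - {"slide": [0,0,0],"spin": 0}
    - {"slide": [0,0,0],"spin": 0}
    - {"slide": [0,0,0],"spin": 0}
    - {"slide": [0,0,0],"spin": 0}
  hand: 0

```text
t: 8.5
eef_pos: [566.9, -351.1, 66.2]
tcp_rot: [-3.142, -0.0, 1.483]
ft_force: [-0.0, -0.1, -0.1]
opening: 0.988
grip_force: 0.0
```

Call:
carry_out:
  moves:
    - {"slide": [0,0,-0.06],"spin": 0}
    - {"slide": [0,0,-0.08],"spin": 0}
    - {"slide": [0,0,-0.08],"spin": 0}
    - {"slide": [0,0,-0.08],"spin": 0}
    - {"slide": [0,0,-0.06],"spin": 0}
    - {"slide": [0.09,0,0],"spin": 0}
    - {"slide": [0.09,0,0],"spin": 0}
    - {"slide": [0.09,-0.01,0],"spin": 0}
    - {"slide": [0.09,-0.01,0],"spin": 0}
    - {"slide": [0.09,-0.01,0],"spin": 0}
    - {"slide": [0.09,-0.01,0],"spin": 0}
    - {"slide": [0.09,-0.01,0],"spin": 0}

```text
t: 9.5
eef_pos: [568.7, -96.7, 210.4]
tcp_rot: [3.141, -0.0, 1.483]
ft_force: [0.7, 0.2, 0.4]
opening: 1.0
grip_force: 0.0
```

Call:
carry_out:
  moves:
    - {"slide": [0.09,-0.01,0],"spin": 0}
    - {"slide": [0.09,-0.008,0],"spin": 0}
    - {"slide": [0.09,0,0],"spin": 0}
    - {"slide": [0.09,0,0],"spin": 0}
    - {"slide": [0.09,0,0],"spin": 0}
    - {"slide": [0.0525,0,0],"spin": 0}
    - {"slide": [0,0,0],"spin": 0}
    - {"slide": [0,0,0],"spin": 0}
    - {"slide": [0,0,0],"spin": 0}

```text
t: 10.25
eef_pos: [579.3, 101.9, 210.2]
tcp_rot: [-3.142, 0.0, 1.483]
ft_force: [0.0, 0.0, 0.1]
opening: 0.998
grip_force: 0.0
```

Call:
carry_out:
  moves:
    - {"slide": [0,0,0.06],"spin": 0}
    - {"slide": [0,0,0.08],"spin": 0}
    - {"slide": [0,0,0.08],"spin": 0}
    - {"slide": [0,0,0.07],"spin": 0}
    - {"slide": [0,0,0.04],"spin": 0}
    - {"slide": [0,0,0.02],"spin": 0}
    - {"slide": [0,0,0],"spin": 0}
    - {"slide": [0,0,0],"spin": 0}

```text
t: 10.92
eef_pos: [579.8, 101.7, 70.8]
tcp_rot: [3.141, -0.0, 1.482]
ft_force: [-0.3, -0.7, -0.3]
opening: 0.999
grip_force: 0.0
```

Call:
carry_out:
  moves:
    - {"slide": [0,0,0],"spin": 0}
    - {"slide": [0,0,0],"spin": 0}
    - {"slide": [0,0,0],"spin": 0}
    - {"slide": [0,0,0],"spin": 0}
    - {"slide": [0,0,0],"spin": 0}
    - {"slide": [0,0,0],"spin": 0}
    - {"slide": [0,0,0],"spin": 0}
    - {"slide": [0,0,0],"spin": 0}
    - {"slide": [0,0,0],"spin": 0}
  hand: 1

```text
t: 11.67
eef_pos: [579.5, 102.5, 70.3]
tcp_rot: [3.141, -0.0, 1.483]
ft_force: [-0.3, -0.1, 0.9]
opening: 0.534
grip_force: 29.9
```

Call:
carry_out:
  moves:
    - {"slide": [0,0,-0.03],"spin": 0}
    - {"slide": [0,0,-0.06],"spin": 0}
    - {"slide": [0,0,-0.08],"spin": 0}
    - {"slide": [0,0,-0.08],"spin": 0}
    - {"slide": [0,0,-0.06],"spin": 0}
    - {"slide": [0,0,-0.04],"spin": 0}
    - {"slide": [-0.03,0,0],"spin": 0}
    - {"slide": [-0.07,0,0],"spin": 0}
    - {"slide": [-0.09,-0.02,0],"spin": 0}
    - {"slide": [-0.09,-0.02,0],"spin": 0}
    - {"slide": [-0.09,-0.02,0],"spin": 0}
    - {"slide": [-0.09,-0.02,0],"spin": 0}

```text
t: 12.67
eef_pos: [529.8, -79.9, 208.7]
tcp_rot: [-3.14, -0.0, 1.483]
ft_force: [0.1, -0.1, -1.8]
opening: 0.54
grip_force: 29.9
```

Call:
carry_out:
  moves:
    - {"slide": [-0.09,-0.02,0],"spin": 0}
    - {"slide": [-0.09,-0.02,0],"spin": 0}
    - {"slide": [-0.09,-0.02,0],"spin": 0}
    - {"slide": [-0.09,-0.02,0],"spin": 0}
    - {"slide": [-0.09,-0.02,0],"spin": 0}
    - {"slide": [-0.09,-0.02,0],"spin": 0}
    - {"slide": [-0.09,-0.005,0],"spin": 0}
    - {"slide": [-0.06,0,0],"spin": 0}
    - {"slide": [-0.027,0,0],"spin": 0}
    - {"slide": [0,0,0],"spin": 0}
    - {"slide": [0,0,0],"spin": 0}
    - {"slide": [0,0,0],"spin": 0}

```text
t: 13.67
eef_pos: [456.4, -358.1, 209.6]
tcp_rot: [-3.141, -0.001, 1.484]
ft_force: [-0.0, 1.2, -0.6]
opening: 0.544
grip_force: 29.9
```

Call:
carry_out:
  moves:
    - {"slide": [0,0,0.06],"spin": 0}
    - {"slide": [0,0,0.08],"spin": 0}
    - {"slide": [0,0,0.08],"spin": 0}
    - {"slide": [0,0,0.07],"spin": 0}
    - {"slide": [0,0,0.04],"spin": 0}
    - {"slide": [0,0,0.015],"spin": 0}
    - {"slide": [0,0,0.008],"spin": 0}
    - {"slide": [0,0,0.005],"spin": 0}
    - {"slide": [0,0,0.002],"spin": 0}
    - {"slide": [0,0,0],"spin": 0}
    - {"slide": [0,0,0],"spin": 0}

```text
t: 14.58
eef_pos: [456.9, -359.5, 67.2]
tcp_rot: [3.14, 0.001, 1.483]
ft_force: [0.6, -0.4, -1.5]
opening: 0.54
grip_force: 29.9
```

Call:
carry_out:
  moves:
    - {"slide": [0,0,0],"spin": 0}
    - {"slide": [0,0,0],"spin": 0}
    - {"slide": [0,0,0],"spin": 0}
    - {"slide": [0,0,0],"spin": 0}
    - {"slide": [0,0,0],"spin": 0}
    - {"slide": [0,0,0],"spin": 0}
    - {"slide": [0,0,0],"spin": 0}
    - {"slide": [0,0,0],"spin": 0}
  hand: 0

```text
t: 15.25
eef_pos: [456.6, -359.3, 66.2]
tcp_rot: [3.142, -0.0, 1.483]
ft_force: [0.4, 0.5, 0.2]
opening: 0.987
grip_force: 0.0
```

Call:
carry_out:
  moves:
    - {"slide": [0,0,-0.06],"spin": 0}
    - {"slide": [0,0,-0.08],"spin": 0}
    - {"slide": [0,0,-0.08],"spin": 0}
    - {"slide": [0,0,-0.08],"spin": 0}
    - {"slide": [0,0,-0.06],"spin": 0}
    - {"slide": [0.09,0.0315,0],"spin": 0}
    - {"slide": [0.09,0.0315,0],"spin": 0}
    - {"slide": [0.09,0.0315,0],"spin": 0}
    - {"slide": [0.09,0.0315,0],"spin": 0}
    - {"slide": [0.09,0.0315,0],"spin": 0}
    - {"slide": [0.09,0.0315,0],"spin": 0}

```text
t: 16.17
eef_pos: [551.2, -149.0, 210.4]
tcp_rot: [3.141, -0.0, 1.483]
ft_force: [0.7, 0.3, 0.3]
opening: 0.999
grip_force: 0.0
```

Call:
carry_out:
  moves:
    - {"slide": [0.09,0.0315,0],"spin": 0}
    - {"slide": [0.09,0.0315,0],"spin": 0}
    - {"slide": [0.09,0.0315,0],"spin": 0}
    - {"slide": [0.09,0.0315,0],"spin": 0}
    - {"slide": [0.09,0.0315,0],"spin": 0}
    - {"slide": [0.09,0.0315,0],"spin": 0}
    - {"slide": [0,0,0],"spin": 0}
    - {"slide": [0,0,0],"spin": 0}
    - {"slide": [0,0,0],"spin": 0}

```text
t: 16.92
eef_pos: [644.6, 57.6, 209.9]
tcp_rot: [-3.141, 0.0, 1.484]
ft_force: [-0.2, 0.2, 0.3]
opening: 0.997
grip_force: 0.0
```

```bash
python3 - <<'E'
from h import *
np.set_printoptions(suppress=True,precision=1)
S=read_camera('scene');c=read_camera('wrist')
cv2.imwrite('pics/m2.png',np.hstack([cv2.resize(S['color'][60:260,130:330],(384,384)),cv2.resize(c['color'],(416,384))])[:,:,::-1])
m=big(mask(c,*COL['yellow']));print(rect(m,c,56),cv2.boundingRect(m),proj(c,(644.2,57.9,56)))
E
```

```text
[646.5  57.8 123.   45.2  85.1] (238, 121, 42, 109) [256.6 177.6]
```

View pics/m2.png

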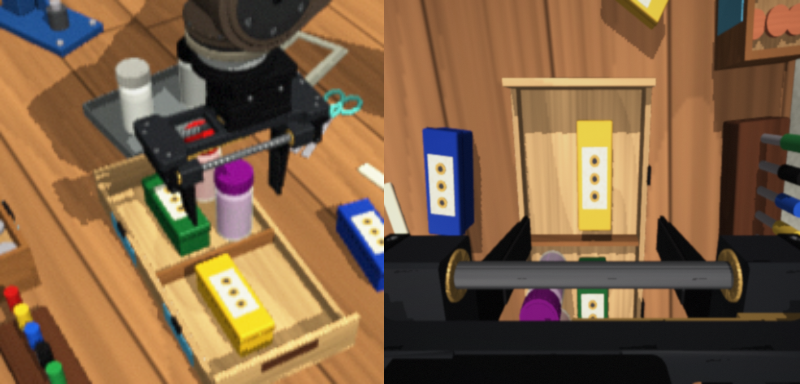

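White and black stand upright on the tray at mosaic (135,95) and (195,80). The yellow tin is free at (235,300). The wrist camera puts it at x 646, y 58 and angle 85°, so I'll descend with the fingers slightly narrowed.

Call:
carry_out:
  moves:
    - {"slide": [0,0.002,0.06],"spin": 0}
    - {"slide": [0,0,0.08],"spin": 0}
    - {"slide": [0,0,0.08],"spin": 0}
    - {"slide": [0,0,0.08],"spin": 0}
    - {"slide": [0,0,0.06],"spin": 0}
    - {"slide": [0,0,0.05],"spin": 0}
    - {"slide": [0,0,0.035],"spin": 0}
    - {"slide": [0,0,0],"spin": 0}
    - {"slide": [0,0,0],"spin": 0}
  hand: 0.15

```text
t: 17.77
eef_pos: [645.6, 56.6, 32.2]
tcp_rot: [-3.141, 0.0, 1.482]
ft_force: [0.1, 1.1, -0.2]
opening: 0.85
grip_force: 0.0
```

Call:
carry_out:
  moves:
    - {"slide": [0,0,0],"spin": 0}
    - {"slide": [0,0,0],"spin": 0}
    - {"slide": [0,0,0],"spin": 0}
    - {"slide": [0,0,0],"spin": 0}
    - {"slide": [0,0,0],"spin": 0}
    - {"slide": [0,0,0],"spin": 0}
    - {"slide": [0,0,0],"spin": 0}
    - {"slide": [0,0,0],"spin": 0}
    - {"slide": [0,0,0],"spin": 0}
  hand: 1

```text
t: 18.52
eef_pos: [645.9, 57.8, 32.6]
tcp_rot: [3.141, -0.0, 1.483]
ft_force: [-1.1, -0.1, 6.0]
opening: 0.498
grip_force: 30.0
```

Call:
carry_out:
  moves:
    - {"slide": [0,0,-0.03],"spin": 0}
    - {"slide": [0,0,-0.06],"spin": 0}
    - {"slide": [0,0,-0.08],"spin": 0}
    - {"slide": [0,0,-0.05],"spin": 0}
    - {"slide": [0,0,-0.03],"spin": 0}
    - {"slide": [0,0,0],"spin": 0}

```text
t: 19.02
eef_pos: [646.6, 57.8, 135.0]
tcp_rot: [3.138, -0.0, 1.483]
ft_force: [0.4, -0.6, -3.0]
opening: 0.5
grip_force: 30.0
```

Call:
carry_out:
  moves:
    - {"slide": [0.03,-0.012,0],"spin": 0}
    - {"slide": [0.06,-0.03,0],"spin": 0}
    - {"slide": [0.09,-0.04,0],"spin": 0}
    - {"slide": [0.09,-0.04,0],"spin": 0}
    - {"slide": [0.09,-0.04,0],"spin": 0}
    - {"slide": [0.09,-0.04,0],"spin": 0}
    - {"slide": [0.09,-0.04,0],"spin": 0}
    - {"slide": [0.09,-0.04,0],"spin": 0}
    - {"slide": [0.09,-0.04,0],"spin": 0}
    - {"slide": [0.055,-0.03,0],"spin": 0}
    - {"slide": [0.03,-0.02,0],"spin": 0}
    - {"slide": [0,0,0],"spin": 0}

```text
t: 20.02
eef_pos: [523.1, 393.9, 130.4]
tcp_rot: [-3.139, 0.001, 1.486]
ft_force: [0.6, -1.0, -3.4]
opening: 0.503
grip_force: 30.0
```

Call:
carry_out:
  moves:
    - {"slide": [0,0,0.05],"spin": 0}
    - {"slide": [0,0,0.08],"spin": 0}
    - {"slide": [0,0,0.06],"spin": 0}
    - {"slide": [0,0,0.03],"spin": 0}
    - {"slide": [0,0,0],"spin": 0}
    - {"slide": [0,0,0],"spin": 0}

```text
t: 20.52
eef_pos: [526.0, 390.9, 44.0]
tcp_rot: [-3.141, 0.001, 1.482]
ft_force: [0.1, -0.5, -2.6]
opening: 0.506
grip_force: 30.0
```

```bash
python3 - <<'E'
from h import *
s=state();print(s['eef_pos'],s['ft_force'])
S=read_camera('scene');c=read_camera('wrist')
cv2.imwrite('pics/m3.png',np.hstack([cv2.resize(S['color'][184:384,256:512],(400,312)),cv2.resize(c['color'],(400,312))])[:,:,::-1])
g=mask(c,*COL['green']);m=big(g);print(rect(m,c,3),cv2.boundingRect(m))
E
```

```text
[525.98362929 390.8863251   44.03878146] [ 0.0569549  -0.4685134  -2.56445245]
[528.4 410.9 218.6 120.5   0.9] (92, 84, 317, 171)
```

View pics/m3.png

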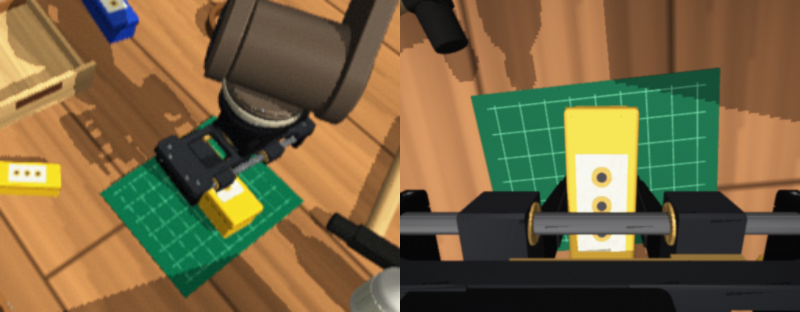

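The tin is held level over the mat: at (228,205) in the scene half and centred at (600,180) in the wrist half. The mat's x agrees to 3 mm. Setting it down.

Call:
carry_out:
  moves:
    - {"slide": [0,0,0.02],"spin": 0}
    - {"slide": [0,0,0.012],"spin": 0}
    - {"slide": [0,0,0.006],"spin": 0}
    - {"slide": [0,0,0.003],"spin": 0}
    - {"slide": [0,0,0],"spin": 0}
    - {"slide": [0,0,0],"spin": 0}

```text
t: 21.12
eef_pos: [525.8, 391.5, 28.0]
tcp_rot: [3.141, -0.0, 1.483]
ft_force: [-0.1, -0.3, -2.1]
opening: 0.506
grip_force: 30.0
```

Call:
carry_out:
  moves:
    - {"slide": [0,0,0.002],"spin": 0}
    - {"slide": [0,0,0],"spin": 0}

```text
t: 21.28
eef_pos: [525.9, 391.6, 27.6]
tcp_rot: [3.141, -0.0, 1.483]
ft_force: [-0.7, 0.2, 2.4]
opening: 0.505
grip_force: 30.0
```

Call:
carry_out:
  moves:
    - {"slide": [0,0,0],"spin": 0}
    - {"slide": [0,0,0],"spin": 0}
    - {"slide": [0,0,0],"spin": 0}
    - {"slide": [0,0,0],"spin": 0}
    - {"slide": [0,0,0],"spin": 0}
    - {"slide": [0,0,0],"spin": 0}
    - {"slide": [0,0,-0.06],"spin": 0}
    - {"slide": [0,0,-0.08],"spin": 0}
    - {"slide": [0,0,-0.08],"spin": 0}
    - {"slide": [0,0,-0.06],"spin": 0}
    - {"slide": [0,0,-0.02],"spin": 0}
  hand: 0.1

```text
t: 22.2
eef_pos: [526.8, 392.2, 151.1]
tcp_rot: [3.137, -0.003, 1.483]
ft_force: [-1.0, 0.4, -1.2]
opening: 0.901
grip_force: 0.0
```

Call:
carry_out:
  moves:
    - {"slide": [-0.08,-0.017,0],"spin": 0}
    - {"slide": [-0.09,-0.017,0],"spin": 0}
    - {"slide": [-0.09,-0.017,0],"spin": 0}
    - {"slide": [-0.09,-0.017,0],"spin": 0}
    - {"slide": [-0.09,-0.017,0],"spin": 0}
    - {"slide": [-0.09,-0.017,0],"spin": 0}
    - {"slide": [-0.09,-0.017,0],"spin": 0}
    - {"slide": [-0.09,-0.017,0],"spin": 0}
    - {"slide": [-0.08,-0.017,0],"spin": 0}
    - {"slide": [-0.04,-0.0165,0],"spin": 0.1}
    - {"slide": [0,0,0],"spin": 0.1}
    - {"slide": [0,0,0],"spin": 0}

```text
t: 23.2
eef_pos: [428.7, 65.8, 146.7]
tcp_rot: [-3.141, 0.0, 1.374]
ft_force: [0.1, -0.0, -0.7]
opening: 0.896
grip_force: 0.0
```

```bash
python3 - <<'E'
from h import *
np.set_printoptions(suppress=True,precision=1)
s=state();print(s['eef_pos'],s['tcp_rot'])
T=read_camera('top');c=read_camera('wrist')
print('yellow',rect(big(mask(T,*COL['yellow'],(85,150,160,250))),T,51))
m=mask(c,(105,120,40),(130,255,255),(150,0,400,250));m=big(m);print('blue',rect(m,c,48),cv2.boundingRect(m))
cv2.imwrite('pics/w4.png',c['color'][:,:,::-1])
E
```

```text
[428.7  65.8 146.7] [-3.1  0.   1.4]
yellow [523.5 390.9 126.3  47.   85.1]
blue [431.1  67.9 121.6  46.8  79.2] (233, 123, 52, 127)
```

View pics/w4.png

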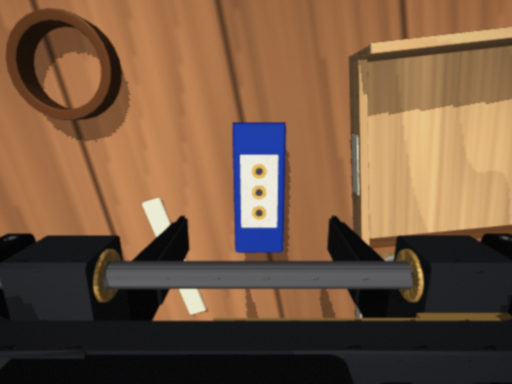

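The blue tin sits centred under the gripper at (259,187), angle 79°. Descending and gripping.

Call:
carry_out:
  moves:
    - {"slide": [0,0.002,0.05],"spin": 0}
    - {"slide": [0,0,0.08],"spin": 0}
    - {"slide": [0,0,0.08],"spin": 0}
    - {"slide": [0,0,0.06],"spin": 0}
    - {"slide": [0,0,0.03],"spin": 0}
    - {"slide": [0,0,0.008],"spin": 0}
    - {"slide": [0,0,0],"spin": 0}
    - {"slide": [0,0,0],"spin": 0}

```text
t: 23.97
eef_pos: [430.2, 66.9, 24.2]
tcp_rot: [3.141, -0.0, 1.38]
ft_force: [0.6, -0.1, 0.2]
opening: 0.9
grip_force: 0.0
```

Call:
carry_out:
  moves:
    - {"slide": [0,0,0],"spin": 0}
    - {"slide": [0,0,0],"spin": 0}
    - {"slide": [0,0,0],"spin": 0}
    - {"slide": [0,0,0],"spin": 0}
    - {"slide": [0,0,0],"spin": 0}
    - {"slide": [0,0,0],"spin": 0}
    - {"slide": [0,0,0],"spin": 0}
    - {"slide": [0,0,0],"spin": 0}
    - {"slide": [0,0,0],"spin": 0}
  hand: 1

```text
t: 24.72
eef_pos: [430.0, 66.5, 24.0]
tcp_rot: [3.141, -0.0, 1.378]
ft_force: [-0.4, 0.2, 4.1]
opening: 0.501
grip_force: 30.0
```

Call:
carry_out:
  moves:
    - {"slide": [0,0,-0.03],"spin": 0}
    - {"slide": [0,0,-0.06],"spin": 0}
    - {"slide": [0,0,-0.08],"spin": -0.1}
    - {"slide": [0,0,-0.05],"spin": -0.1}
    - {"slide": [0,0,-0.03],"spin": 0}
    - {"slide": [0,0,0],"spin": 0}

```text
t: 25.22
eef_pos: [430.7, 66.6, 125.8]
tcp_rot: [3.138, -0.0, 1.483]
ft_force: [0.3, -0.2, -2.2]
opening: 0.502
grip_force: 30.0
```

Call:
carry_out:
  moves:
    - {"slide": [0.004,0.03,0],"spin": 0}
    - {"slide": [0.004,0.07,0],"spin": 0}
    - {"slide": [0.004,0.09,0],"spin": 0}
    - {"slide": [0.004,0.09,0],"spin": 0}
    - {"slide": [0.004,0.09,0],"spin": 0}
    - {"slide": [0.004,0.08,0],"spin": 0}
    - {"slide": [0,0.05,0],"spin": 0}
    - {"slide": [0,0.033,0],"spin": 0}
    - {"slide": [0,0,0],"spin": 0}
    - {"slide": [0,0,0],"spin": 0}
    - {"slide": [0,0,0],"spin": 0}

```text
t: 26.13
eef_pos: [641.9, 57.5, 122.6]
tcp_rot: [-3.139, 0.0, 1.483]
ft_force: [0.0, 0.8, -1.7]
opening: 0.504
grip_force: 30.0
```

Call:
carry_out:
  moves:
    - {"slide": [0,0,0.04],"spin": 0}
    - {"slide": [0,0,0.07],"spin": 0}
    - {"slide": [0,0,0.04],"spin": 0}
    - {"slide": [0,0,0.02],"spin": 0}
    - {"slide": [0,0,0],"spin": 0}
    - {"slide": [0,0,0],"spin": 0}

```text
t: 26.63
eef_pos: [643.0, 57.6, 56.3]
tcp_rot: [3.142, -0.0, 1.483]
ft_force: [0.0, -0.2, -1.3]
opening: 0.498
grip_force: 30.0
```

```bash
python3 - <<'E'
from h import *
s=state();print(s['eef_pos'],s['ft_force'])
S=read_camera('scene');c=read_camera('wrist')
cv2.imwrite('pics/m5.png',np.hstack([cv2.resize(S['color'][110:290,150:350],(400,360)),cv2.resize(c['color'],(400,360))])[:,:,::-1])
E
```

```text
[642.9735508   57.55331233  56.25023632] [ 0.0023529  -0.21865287 -1.2604354 ]
```

View pics/m5.png

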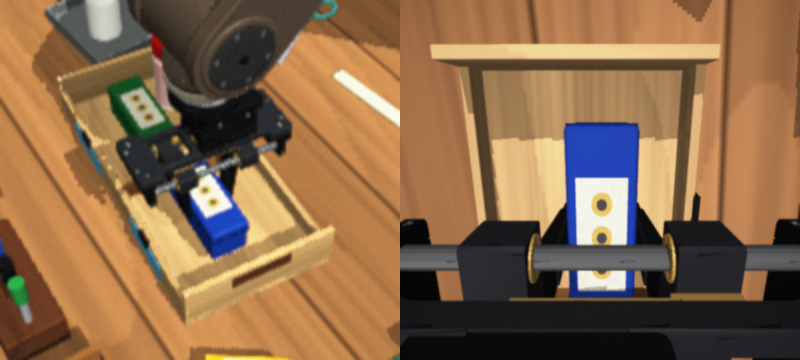

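The blue tin hangs square in the free bay, at (215,205) in the scene half and (602,210) in the wrist half, clear of all walls. Setting it down.

Call:
carry_out:
  moves:
    - {"slide": [0,0,0.025],"spin": 0}
    - {"slide": [0,0,0.018],"spin": 0}
    - {"slide": [0,0,0.01],"spin": 0}
    - {"slide": [0,0,0.004],"spin": 0}
    - {"slide": [0,0,0.002],"spin": 0}
    - {"slide": [0,0,0],"spin": 0}
    - {"slide": [0,0,0],"spin": 0}

```text
t: 27.32
eef_pos: [643.3, 57.5, 32.3]
tcp_rot: [3.141, -0.0, 1.483]
ft_force: [0.4, -0.8, -1.9]
opening: 0.501
grip_force: 30.0
```

Call:
carry_out:
  moves:
    - {"slide": [0,0,0.002],"spin": 0}
    - {"slide": [0,0,0],"spin": 0}
    - {"slide": [0,0,0],"spin": 0}

```text
t: 27.57
eef_pos: [643.4, 57.4, 32.0]
tcp_rot: [3.141, -0.0, 1.483]
ft_force: [-0.9, 0.1, 5.6]
opening: 0.505
grip_force: 30.0
```

Call:
carry_out:
  moves:
    - {"slide": [0,0,0],"spin": 0}
    - {"slide": [0,0,0],"spin": 0}
    - {"slide": [0,0,0],"spin": 0}
    - {"slide": [0,0,0],"spin": 0}
    - {"slide": [0,0,0],"spin": 0}
    - {"slide": [0,0,0],"spin": 0}
    - {"slide": [0,0,0],"spin": 0}
  hand: 0.1

```text
t: 28.15
eef_pos: [643.1, 57.5, 31.4]
tcp_rot: [3.142, -0.0, 1.483]
ft_force: [0.3, 0.8, 0.7]
opening: 0.889
grip_force: 0.0
```

Call:
carry_out:
  moves:
    - {"slide": [0,0,-0.05],"spin": 0}
    - {"slide": [0,0,-0.08],"spin": 0}
    - {"slide": [0,0,-0.09],"spin": 0}
    - {"slide": [0,0,-0.09],"spin": 0}
    - {"slide": [0,0,-0.09],"spin": 0}
    - {"slide": [0,0,-0.045],"spin": 0}
    - {"slide": [0,0,0],"spin": 0}

```text
t: 28.73
eef_pos: [644.6, 57.5, 214.3]
tcp_rot: [3.134, -0.001, 1.483]
ft_force: [-0.7, -0.1, -1.0]
opening: 0.9
grip_force: 0.0
```

Call:
carry_out:
  moves:
    - {"slide": [-0.09,-0.031,0],"spin": 0}
    - {"slide": [-0.09,-0.031,0],"spin": 0}
    - {"slide": [-0.09,-0.031,0],"spin": 0}
    - {"slide": [-0.09,-0.031,0],"spin": 0}
    - {"slide": [-0.09,-0.031,0],"spin": 0}
    - {"slide": [-0.09,-0.031,0],"spin": 0}
    - {"slide": [-0.09,-0.031,0],"spin": 0}
    - {"slide": [-0.09,-0.031,0],"spin": 0}
    - {"slide": [-0.09,-0.031,0],"spin": 0}
    - {"slide": [-0.09,-0.031,0],"spin": 0}
    - {"slide": [-0.09,-0.031,0],"spin": 0}
    - {"slide": [-0.089,-0.032,0],"spin": 0}

```text
t: 29.73
eef_pos: [455.4, -360.9, 208.5]
tcp_rot: [-3.141, -0.001, 1.483]
ft_force: [0.9, -0.5, -0.8]
opening: 0.904
grip_force: 0.0
```

Call:
carry_out:
  moves:
    - {"slide": [0,0,0],"spin": 0}
    - {"slide": [0,0,0],"spin": 0}
    - {"slide": [0,0,0],"spin": 0}

```text
t: 29.98
eef_pos: [456.5, -359.0, 208.6]
tcp_rot: [-3.141, -0.001, 1.483]
ft_force: [0.1, 0.5, -1.4]
opening: 0.899
grip_force: 0.0
```

Call:
carry_out:
  moves:
    - {"slide": [0,0,0.06],"spin": 0}
    - {"slide": [0,0,0.08],"spin": 0}
    - {"slide": [0,0,0.08],"spin": 0}
    - {"slide": [0,0,0.07],"spin": 0}
    - {"slide": [0,0,0.04],"spin": 0}
    - {"slide": [0,0,0.026],"spin": 0}
    - {"slide": [0,0,0],"spin": 0}
    - {"slide": [0,0,0],"spin": 0}

```text
t: 30.65
eef_pos: [457.3, -358.8, 67.3]
tcp_rot: [-3.142, -0.0, 1.484]
ft_force: [0.8, 0.2, 0.5]
opening: 0.903
grip_force: 0.0
```

Call:
carry_out:
  moves:
    - {"slide": [0,0,0],"spin": 0}
    - {"slide": [0,0,0],"spin": 0}
    - {"slide": [0,0,0],"spin": 0}
    - {"slide": [0,0,0],"spin": 0}
    - {"slide": [0,0,0],"spin": 0}
    - {"slide": [0,0,0],"spin": 0}
    - {"slide": [0,0,0],"spin": 0}
    - {"slide": [0,0,0],"spin": 0}
    - {"slide": [0,0,0],"spin": 0}
  hand: 1

```text
t: 31.4
eef_pos: [456.9, -359.6, 67.2]
tcp_rot: [3.141, 0.0, 1.483]
ft_force: [0.0, 0.1, 5.0]
opening: 0.541
grip_force: 30.0
```

Call:
carry_out:
  moves:
    - {"slide": [0,0,-0.03],"spin": 0}
    - {"slide": [0,0,-0.06],"spin": 0}
    - {"slide": [0,0,-0.09],"spin": 0}
    - {"slide": [0,0,-0.08],"spin": 0}
    - {"slide": [0,0,-0.06],"spin": 0}
    - {"slide": [0,0,-0.04],"spin": 0}
    - {"slide": [0.03,0,0],"spin": 0}
    - {"slide": [0.07,0,0],"spin": 0}
    - {"slide": [0.09,0.02,0],"spin": 0}
    - {"slide": [0.09,0.02,0],"spin": 0}
    - {"slide": [0.09,0.02,0],"spin": 0}
    - {"slide": [0.09,0.02,0],"spin": 0}

```text
t: 32.4
eef_pos: [504.1, -176.3, 209.5]
tcp_rot: [-3.14, -0.001, 1.483]
ft_force: [0.8, -0.6, -1.7]
opening: 0.541
grip_force: 30.0
```

Call:
carry_out:
  moves:
    - {"slide": [0.09,0.02,0],"spin": 0}
    - {"slide": [0.09,0.02,0],"spin": 0}
    - {"slide": [0.09,0.02,0],"spin": 0}
    - {"slide": [0.09,0.02,0],"spin": 0}
    - {"slide": [0.09,0.02,0],"spin": 0}
    - {"slide": [0.09,0.02,0],"spin": 0}
    - {"slide": [0.09,0.005,0],"spin": 0}
    - {"slide": [0.06,0,0],"spin": 0}
    - {"slide": [0.027,0,0],"spin": 0}
    - {"slide": [0,0,0],"spin": 0}
    - {"slide": [0,0,0],"spin": 0}
    - {"slide": [0,0,0],"spin": 0}

```text
t: 33.4
eef_pos: [579.2, 101.4, 210.4]
tcp_rot: [-3.141, 0.0, 1.483]
ft_force: [0.7, -0.5, -1.9]
opening: 0.539
grip_force: 30.0
```

Call:
carry_out:
  moves:
    - {"slide": [0,0,0.06],"spin": 0}
    - {"slide": [0,0,0.08],"spin": 0}
    - {"slide": [0,0,0.08],"spin": 0}
    - {"slide": [0,0,0.06],"spin": 0}
    - {"slide": [0,0,0.04],"spin": 0}
    - {"slide": [0,0,0.015],"spin": 0}
    - {"slide": [0,0,0.008],"spin": 0}
    - {"slide": [0,0,0.005],"spin": 0}
    - {"slide": [0,0,0.002],"spin": 0}
    - {"slide": [0,0,0],"spin": 0}
    - {"slide": [0,0,0],"spin": 0}

```text
t: 34.32
eef_pos: [580.0, 102.3, 71.9]
tcp_rot: [3.14, -0.0, 1.483]
ft_force: [-1.0, -1.8, -1.3]
opening: 0.538
grip_force: 30.0
```

Call:
carry_out:
  moves:
    - {"slide": [0,0,0.002],"spin": 0}
    - {"slide": [0,0,0],"spin": 0}
    - {"slide": [0,0,0],"spin": 0}

```text
t: 34.57
eef_pos: [580.1, 102.5, 71.2]
tcp_rot: [3.14, -0.0, 1.483]
ft_force: [-0.6, -0.2, 5.7]
opening: 0.537
grip_force: 30.0
```

Call:
carry_out:
  moves:
    - {"slide": [0,0,0],"spin": 0}
    - {"slide": [0,0,0],"spin": 0}
    - {"slide": [0,0,0],"spin": 0}
    - {"slide": [0,0,0],"spin": 0}
    - {"slide": [0,0,0],"spin": 0}
    - {"slide": [0,0,0],"spin": 0}
    - {"slide": [0,0,0],"spin": 0}
  hand: 0.1

```text
t: 35.15
eef_pos: [579.6, 102.4, 70.2]
tcp_rot: [-3.141, -0.0, 1.483]
ft_force: [-0.3, 0.4, -0.1]
opening: 0.894
grip_force: 0.0
```

Call:
carry_out:
  moves:
    - {"slide": [0,0,-0.06],"spin": 0}
    - {"slide": [0,0,-0.08],"spin": 0}
    - {"slide": [0,0,-0.08],"spin": 0}
    - {"slide": [0,0,-0.08],"spin": 0}
    - {"slide": [0,0,-0.05],"spin": 0}
    - {"slide": [-0.09,0,0],"spin": 0}
    - {"slide": [-0.09,0,0],"spin": 0}
    - {"slide": [-0.09,0.01,0],"spin": 0}
    - {"slide": [-0.09,0.01,0],"spin": 0}
    - {"slide": [-0.09,0.01,0],"spin": 0}
    - {"slide": [-0.09,0.01,0],"spin": 0}
    - {"slide": [-0.09,0.01,0],"spin": 0}

```text
t: 36.15
eef_pos: [577.2, -152.2, 210.3]
tcp_rot: [3.142, -0.0, 1.483]
ft_force: [0.3, -0.7, 0.6]
opening: 0.898
grip_force: 0.0
```

Call:
carry_out:
  moves:
    - {"slide": [-0.09,0.01,0],"spin": 0}
    - {"slide": [-0.09,0.008,0],"spin": 0}
    - {"slide": [-0.09,0,0],"spin": 0}
    - {"slide": [-0.09,0,0],"spin": 0}
    - {"slide": [-0.09,0,0],"spin": 0}
    - {"slide": [-0.0525,0,0],"spin": 0}
    - {"slide": [0,0,0],"spin": 0}
    - {"slide": [0,0,0],"spin": 0}
    - {"slide": [0,0,0],"spin": 0}

```text
t: 36.9
eef_pos: [567.0, -350.5, 210.0]
tcp_rot: [-3.141, -0.001, 1.483]
ft_force: [0.5, -0.2, -0.7]
opening: 0.9
grip_force: 0.0
```

Call:
carry_out:
  moves:
    - {"slide": [0,0,0.06],"spin": 0}
    - {"slide": [0,0,0.08],"spin": 0}
    - {"slide": [0,0,0.08],"spin": 0}
    - {"slide": [0,0,0.07],"spin": 0}
    - {"slide": [0,0,0.04],"spin": 0}
    - {"slide": [0,0,0.028],"spin": 0}
    - {"slide": [0,0,0],"spin": 0}
    - {"slide": [0,0,0],"spin": 0}

```text
t: 37.57
eef_pos: [567.6, -350.6, 67.5]
tcp_rot: [3.141, -0.0, 1.484]
ft_force: [-0.5, -0.3, 0.8]
opening: 0.903
grip_force: 0.0
```

Call:
carry_out:
  moves:
    - {"slide": [0,0,0],"spin": 0}
    - {"slide": [0,0,0],"spin": 0}
    - {"slide": [0,0,0],"spin": 0}
    - {"slide": [0,0,0],"spin": 0}
    - {"slide": [0,0,0],"spin": 0}
    - {"slide": [0,0,0],"spin": 0}
    - {"slide": [0,0,0],"spin": 0}
    - {"slide": [0,0,0],"spin": 0}
    - {"slide": [0,0,0],"spin": 0}
  hand: 1

```text
t: 38.32
eef_pos: [567.2, -351.4, 67.3]
tcp_rot: [3.141, 0.0, 1.483]
ft_force: [0.0, 0.1, 2.7]
opening: 0.537
grip_force: 30.0
```

Call:
carry_out:
  moves:
    - {"slide": [0,0,-0.03],"spin": 0}
    - {"slide": [0,0,-0.06],"spin": 0}
    - {"slide": [0,0,-0.09],"spin": 0}
    - {"slide": [0,0,-0.08],"spin": 0}
    - {"slide": [0,0,-0.06],"spin": 0}
    - {"slide": [0,0,-0.04],"spin": 0}
    - {"slide": [0,0,0],"spin": 0}

```text
t: 38.9
eef_pos: [567.8, -351.8, 215.3]
tcp_rot: [3.137, 0.003, 1.483]
ft_force: [0.2, 0.7, -2.2]
opening: 0.537
grip_force: 30.0
```

Call:
carry_out:
  moves:
    - {"slide": [0.03,-0.006,0],"spin": 0}
    - {"slide": [0.07,-0.006,0],"spin": 0}
    - {"slide": [0.09,-0.006,0],"spin": 0}
    - {"slide": [0.09,-0.006,0],"spin": 0}
    - {"slide": [0.09,-0.006,0],"spin": 0}
    - {"slide": [0.09,-0.006,0],"spin": 0}
    - {"slide": [0.09,-0.006,0],"spin": 0}
    - {"slide": [0.09,-0.006,0],"spin": 0}
    - {"slide": [0.09,-0.006,0],"spin": 0}
    - {"slide": [0.09,-0.006,0],"spin": 0}
    - {"slide": [0.07,-0.006,0],"spin": 0}
    - {"slide": [0.02,-0.006,0],"spin": 0}

```text
t: 39.9
eef_pos: [568.7, 18.0, 209.4]
tcp_rot: [-3.138, -0.001, 1.486]
ft_force: [-0.1, -0.5, -2.3]
opening: 0.54
grip_force: 30.0
```

Call:
carry_out:
  moves:
    - {"slide": [0,0,0],"spin": 0}
    - {"slide": [0,0,0],"spin": 0}
    - {"slide": [0,0,0],"spin": 0}
    - {"slide": [0,0,0],"spin": 0}

```text
t: 40.23
eef_pos: [570.1, 12.7, 210.6]
tcp_rot: [-3.141, 0.0, 1.482]
ft_force: [1.0, -0.0, -2.8]
opening: 0.535
grip_force: 30.0
```

Call:
carry_out:
  moves:
    - {"slide": [0,0,0.06],"spin": 0}
    - {"slide": [0,0,0.08],"spin": 0}
    - {"slide": [0,0,0.08],"spin": 0}
    - {"slide": [0,0,0.06],"spin": 0}
    - {"slide": [0,0,0.04],"spin": 0}
    - {"slide": [0,0,0.015],"spin": 0}
    - {"slide": [0,0,0.008],"spin": 0}
    - {"slide": [0,0,0.005],"spin": 0}
    - {"slide": [0,0,0.002],"spin": 0}
    - {"slide": [0,0,0],"spin": 0}
    - {"slide": [0,0,0],"spin": 0}

```text
t: 41.15
eef_pos: [570.6, 13.8, 71.9]
tcp_rot: [3.14, -0.0, 1.483]
ft_force: [-0.4, 0.0, -3.0]
opening: 0.535
grip_force: 30.0
```

Call:
carry_out:
  moves:
    - {"slide": [0,0,0.002],"spin": 0}
    - {"slide": [0,0,0],"spin": 0}
    - {"slide": [0,0,0],"spin": 0}

```text
t: 41.4
eef_pos: [570.7, 13.9, 71.2]
tcp_rot: [3.14, -0.0, 1.483]
ft_force: [-0.4, -0.7, 6.0]
opening: 0.537
grip_force: 30.0
```

Call:
carry_out:
  moves:
    - {"slide": [0,0,0],"spin": 0}
    - {"slide": [0,0,0],"spin": 0}
    - {"slide": [0,0,0],"spin": 0}
    - {"slide": [0,0,0],"spin": 0}
    - {"slide": [0,0,0],"spin": 0}
    - {"slide": [0,0,0],"spin": 0}
    - {"slide": [0,0,0],"spin": 0}
  hand: 0.1

```text
t: 41.98
eef_pos: [570.2, 13.9, 70.2]
tcp_rot: [-3.142, -0.0, 1.483]
ft_force: [-0.3, -0.1, 0.6]
opening: 0.89
grip_force: 0.0
```

Call:
carry_out:
  moves:
    - {"slide": [0,0,-0.05],"spin": 0}
    - {"slide": [0,0,-0.08],"spin": 0}
    - {"slide": [0,0,-0.09],"spin": 0}
    - {"slide": [0,0,-0.09],"spin": 0}
    - {"slide": [0,0,-0.07],"spin": 0}
    - {"slide": [0,-0.09,0],"spin": 0}
    - {"slide": [0,-0.09,0],"spin": 0}
    - {"slide": [0,-0.09,0],"spin": 0}
    - {"slide": [0.09,0,0],"spin": 0}
    - {"slide": [0.09,0,0],"spin": 0}
    - {"slide": [0.09,0,0],"spin": 0}
    - {"slide": [0.09,0,0],"spin": 0}

```text
t: 42.98
eef_pos: [475.1, 168.2, 222.6]
tcp_rot: [3.141, -0.0, 1.482]
ft_force: [0.7, -0.2, 0.8]
opening: 0.902
grip_force: 0.0
```

Call:
carry_out:
  moves:
    - {"slide": [0.09,0,0],"spin": 0}
    - {"slide": [0.09,0,0],"spin": 0}
    - {"slide": [0.09,0,0],"spin": 0}
    - {"slide": [0.09,0,0],"spin": 0}
    - {"slide": [0.09,0,0],"spin": 0}
    - {"slide": [0,0,0],"spin": 0}
    - {"slide": [0,0,0],"spin": 0}
    - {"slide": [0,0,0],"spin": 0}
    - {"slide": [0,0,0],"spin": 0}

```text
t: 43.73
eef_pos: [491.0, 345.1, 222.3]
tcp_rot: [-3.141, 0.0, 1.482]
ft_force: [-0.6, -0.5, -0.1]
opening: 0.9
grip_force: 0.0
```

```bash
python3 - <<'E'
from h import *
np.set_printoptions(suppress=True,precision=1)
print(state()['eef_pos'])
T=read_camera('top')
W=((0,0,150),(180,60,255))
def mom(m): E=cv2.moments(m);return E['m10']/E['m00'],E['m01']/E['m00']
for n,a in dict(bay=(222,143,252,162),green=(288,148,317,167)).items(): print(n,onplane(T,mom(cv2.convexHull(big(mask(T,*W,a)))),56))
for n,(lo,hi,a) in dict(black=((0,0,0),(180,255,40),(206,163,232,190)),white=((0,0,140),(180,60,255),(240,165,266,192)),purple=(*COL['purple'],(270,165,298,192)),red=(*COL['red'],(304,165,332,192))).items():
    print(n,onplane(T,mom(big(mask(T,lo,hi,a))),118))
print('blue',rect(big(mask(T,(105,120,40),(130,255,255),(205,135,265,172))),T,56))
print('yellow',rect(big(mask(T,*COL['yellow'],(85,150,160,250))),T,51))
cv2.imwrite('pics/t9.png',T['color'][:,:,::-1])
E
```

```text
[491.  345.1 222.3]
bay [641.1  57.4  56. ]
green [ 625.2 -122.2   56. ]
black [577.5 102.5 118. ]
white [568.8  14.1 118. ]
purple [561.  -70.5 118. ]
red [ 555.6 -161.4  118. ]
blue [639.4  57.3 123.   47.9  85.2]
yellow [521.5 359.8  62.7  46.5  88.5]
```

View pics/t9.png

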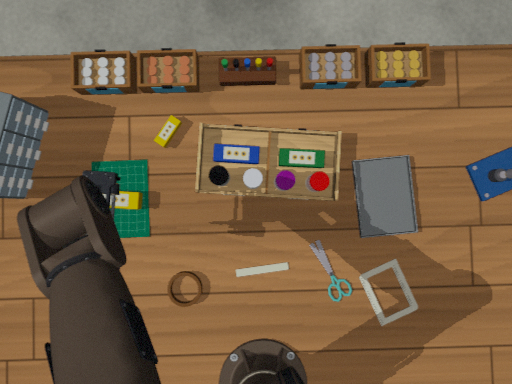

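The top view shows the blue tin in the bay at (236,154), the jars at their starting spots (218,175) and (253,178), green at (302,157), and yellow on the mat, partly hidden by the arm. Positions match the start readings to about 2 mm.

```bash
python3 -c "
from cell import job_done;print(job_done())"
```

```text
the job is handed in; nothing more can be done
None
```

The job is handed in with no verdict returned: yellow tin on the mat and blue tin in its bay (each within 3 mm of centre by camera), both jars back within 1 mm of their starts, and the green tin not moved.

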